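# Lock the extension leaf to the carving board with its cam lever

### The arm

A 7-joint arm with a two-finger parallel gripper is mounted at the origin on a cart in front of the work surface, level with it; the furniture and walls round the work are solid. World frame = base frame: x ahead of the robot, y to its left, z up, the work surface at z = 0. Lengths are in m, angles in rad, forces in N, time in s.
With the tool pointing down it reaches from about 0.4 to 0.9 m from the base axis. Payload 5.5 kg.
Tool frame: the origin (TCP) lies on the centre line of the jaws, within the pads' length; the fingertips stand 19 mm ahead of it and the grasp point (between the pads) is the TCP; z points along the fingers, y is the line along which they close (so a half turn about z gives the same grasp; the last joint's range is limited). The gripper opens to 92 mm and grips with 3 to 60 N. Pads are 19 mm wide; open, the fingers measure 130 mm over their backs; the gripper's body (75 mm by 190 mm) begins 47 mm behind the grasp point.
Start: joints at [-0.995, 0.501, -0.427, 1.55, 0.221, 1.138, -0.21], TCP at [0.2, 0.618, 0.246] pointing down, gripper open.
Joint ranges: [-2.88, 2.88], [-0.31, 2.03], [-1.54, 1.56], [0.2, 2.42], [-1.41, 4.55], [0.19, 2.02], [-2.57, 2.57]. Speed limits (rad/s): [2.57, 2.57, 3.14, 3.14, 3.14, 3.14, 3.14].

### API

Orientations are given as a unit quaternion [w, x, y, z].
In Python, from rig import robot gives the robot as it stands.
- The arm moves only by the shell command python3 -m handwheel 'ROWS' [OPENING] [FORCE]. ROWS is JSON, a list of rows, each an object with "slide": the shift along the tool's x, y, z scaled (see below), a list of three; "turn": the turn about the tool's z scaled (see below). In form: [{"slide": [tx, ty, tz], "turn": turn}, ...]. A call has exactly 8 rows; each row is the pose to reach, as a shift and turn from the pose commanded when the call began, along the tool's axes at that moment; what a row does not reach only later rows make up. The controller multiplies each number of a shift by 200 mm and each number of a turn by 0.5 rad. A row lasts 1/12 s, in which the tool goes at most 41.7 mm and 7.16 degrees, less where a joint would pass 70% of its speed; a pose out of reach is approached as far as the arm can. A call with a number of a shift or a turn outside -1 to 1 is refused whole. A call with a gripper value outside its range is refused whole. OPENING is the gripper command: -1 is shut, 1 is fully open, values between are in proportion, set as the call begins (- or left out, the last holds). The fingers move at their own pace and stop on an object; FORCE is the grip in N (left out, the last holds). Time passes only in rows, so rows that repeat a pose let the fingers close, or fill a call up. It gives the time, the measured TCP pose, the force and the opening at its end, in the units of the state.
- robot.get_obs(): the state, without advancing time (a new reading comes with each control period).
- robot.snapshot(name): name is "side" or "top" or "wrist"; returns the picture (400x640x3 uint8, red, green, blue); there is no depth.
- robot.camera_model(name): a dict with "fovy" (degrees; the focal length in pixels is half the picture's height over the tangent of half this angle, whatever the lens; pixels are square), "cx", "cy" (the principal point, pixels), "world_from_camera" (4x4, takes a point from camera to world coordinates); the wrist camera has in their place "T_tool_cam" (4x4, takes a point from camera to tool coordinates, whose origin is the TCP and whose axes are the flange's). Camera axes: x right, y up, looking along -z (the intrinsics and any distortion apply to the point x, -y, -z); pixel columns grow to the right and rows downward; lengths in m; the calibration is good to about 2 mm. A picture is of the moment at which its call begins: read the wrist's pose just before it. camera_model takes no time and is no camera call.
- robot.job_done(): hands the job in, once; it reports no verdict.
The state is a dict: "t": time; "q": joint angles; "joint_vel": joint speeds; "joint_efforts": joint torques, N m; "tool_pos": TCP position; "ee_rot": TCP orientation; "contact_force": force on the tool from outside, world axes, zero at the start; "ft_torque": the same for the moment, N m; "width": finger opening in m.
Only numpy, scipy, OpenCV 4.12 (cv2) and the standard library are available. Lean on these libraries where they do the work, as an engineer would, in place of code of your own. Each camera call takes 0.05 s, during which the arm holds its last target. There are 200 camera calls.

### The job

Bring the loose extension leaf up to the fixed carving board, between the board's two steel guide cheeks and against its rubber buffers, while the cam lever is still open. Then turn the cam lever a quarter turn to its stop, so that the hook catches the leaf's pin and draws leaf and board tight together. Leave the leaf flat on the worktop and do not disturb the cup, the spice jar and the carton standing nearby.

Things in the scene. Friction and masses are not known exactly. Their poses are not given: they have to be found in the camera images.
- board_edge (a point): Fixed wooden carving board, 178 (x) x 128 (y) x 28 mm high, screwed down. Point: middle of the top edge of its joining face. Axes: -y straight out of the face, to where the leaf belongs; x along the face; z up. Locked, leaf_edge coincides with this point and their axes are parallel.
- cheeks (a point): Point on the worktop midway between the steel guide cheeks of the board, 42 mm out of the joining face; axes as the board. Two upright plates, 24 mm high, inner sides at x = +-77 mm, run from the face to here, then flare outwards 20 mm further (mouth about 180 mm wide).
- buffer (a point): Tip, as built, of one of two rubber buffers (14 mm thick, at x = +-45 mm from the middle of the face; this is the -x one) that stand 6 mm out of the joining face. Each pushes 3 N at first touch, 5 N when pressed flush, is damped and springs out again, so an unlocked leaf rests at a gap of about 6 mm.
- leaf_edge (a point): Loose wooden extension leaf, 150 (x) x 140 (y) x 28 mm high, about 0.6 kg, flat on the worktop. Point: middle of the top edge of its joining side. Axes: +y out of that side, towards the board when docked; x along it; z up.
- leaf_pin (a point): Top centre of the keeper pin on the leaf, an upright steel roller that turns freely, 12 mm thick, 45 mm above the worktop, 24 mm in from leaf_edge. The cam's hook catches it if the gap between leaf and board is under 9 mm.
- leaf_handle (a point): Centre of the round bar of the leaf's steel bow handle: bar 14 mm thick, running along the leaf's x for 76 mm, centre 72 mm above the worktop (37 mm free below), 95 mm behind leaf_edge (at y = -95 mm from it). Axes as the leaf. Pinch it across the bar, from above.
- cam_axis (a point): Point on the cam's vertical turning axis, on the worktop; axes as the board. It lies 18 mm behind the joining face, on its middle line.
- cam_knob (a point): Middle of the graspable length of the upright black round knob at the end of the cam lever: 20 mm thick (24 mm at its head), from 46 to 98 mm above the worktop, this point at 72 mm. The knob moves on a horizontal circle of radius 75 mm about cam_axis and does not turn on the lever.
- cam (a joint): Cam lever angle (rad), growing anticlockwise seen from above. 0: open, lever points straight away from the leaf (board +y). 1.571: closed, at its stop, lever parallel to the joining face (board -x). Starts between -0.4 and 0.1. The hook passes behind the pin from about 0.4, draws until 1.3, then holds; it stays where left. Drawing takes up to 12 N at the knob.
- cup: Espresso cup, 65 x 90 x 56 mm high, bystander; origin under its centre.
- jar: Spice jar with a dark cap, 40 mm thick, 105 mm high, bystander; origin under its centre.
- carton: Upright carton, 56 x 62 x 137 mm high, bystander; origin under its centre.

How it is judged:
On the way:
1. the leaf is between the cheeks, within 9 mm of the board's joining face, with the cam lever still open (under 0.4 rad) (y of leaf_edge in the frame of board_edge above -0.009 m and x of leaf_edge in the frame of board_edge between -0.005 and 0.005 m and z of leaf_edge in the frame of board_edge below 0.004 m and value of joint cam below 0.4 rad), for 0.2 s.
At the end, for the whole second after the job is handed in: The cam lever is turned past 1.4 rad (closed), the leaf lies flat (under 0.03 rad) and square (under 0.025 rad) against the board with a gap under 2 mm and under 5 mm sideways offset, and everything is at rest (value of joint cam above 1.4 rad and y of leaf_edge in the frame of board_edge between -0.002 and 0.003 m and x of leaf_edge in the frame of board_edge between -0.005 and 0.005 m and z of leaf_edge in the frame of board_edge below 0.003 m and angle between the y axis of leaf_edge and the y axis of board_edge, either way round below 0.025 rad and angle between leaf_edge's own z axis and vertical below 0.03 rad and velocity of joint cam below 0.05 rad/s); the robot touches nothing.
It fails at once if the cup, the spice jar or the carton is moved by more than 30 mm or tipped (distance of any of cup, jar, carton from where it was at the start of the episode above 0.03 m or angle between any of cup, jar, carton's own z axis and vertical above 0.4 rad).
It also fails if it takes over 48 s, if anything falls off the work surface, if the arm or the gripper's body presses on something with over 40 N, if the wrist force passes 120 N, or if a joint passes its speed limit or range.

## Working session

There is one attempt and no reset: what is moved stays moved. The work goes in short steps, Python scripts to look and compute and a shell command to move; the robot and the scene stay as the last step left them, time stands still between calls to the robot, and variables do not carry over. Pictures are saved under pics/ and viewed, on a budget of 10 in all, crops included, one or two more only if the job needs it, and the job is handed in when it is done.

```bash
ls; mkdir -p pics; python3 - <<'E'
from rig import robot
import cv2,numpy as np
np.set_printoptions(precision=4,suppress=True)
o=robot.get_obs();print({k:np.round(v,4) for k,v in o.items()})
for n in ["side","top","wrist"]:
    m=robot.camera_model(n);print(n,{k:np.round(v,4) if not isinstance(v,str) else v for k,v in m.items()})
    cv2.imwrite(f"pics/{n}0.png",robot.snapshot(n)[:,:,::-1])
E
```

```text
pics
{'t': np.float64(0.0), 'q': array([-0.9948,  0.5019, -0.4268,  1.5515,  0.2208,  1.1383, -0.2103]), 'joint_vel': array([ 0.0002, -0.0009,  0.0011,  0.0009,  0.0008,  0.0021, -0.0001]), 'joint_efforts': array([ -0.0002, -56.6602,  -5.8156, -27.9103,  -0.0685,   0.031 ,
         0.0002]), 'tool_pos': array([0.1998, 0.6178, 0.2447]), 'ee_rot': array([-0.0002,  0.1557,  0.9878, -0.001 ]), 'contact_force': array([-0.8296,  0.6642,  0.053 ]), 'ft_torque': array([-0.0433, -0.0302,  0.0295]), 'width': np.float64(0.0921)}
side {'fovy': np.float64(47.4403), 'cx': np.float64(325.3093), 'cy': np.float64(202.5555), 'world_from_camera': array([[ 0.965 ,  0.1585, -0.2088,  0.2833],
       [-0.262 ,  0.5569, -0.7882, -1.166 ],
       [-0.0087,  0.8153,  0.5789,  0.8706],
       [ 0.    ,  0.    ,  0.    ,  1.    ]])}
top {'fovy': np.float64(57.4557), 'cx': np.float64(319.931), 'cy': np.float64(201.7018), 'world_from_camera': array([[ 0.0195,  0.9892, -0.1456,  0.4299],
       [-0.9998,  0.0193, -0.0028, -0.0655],
       [-0.    ,  0.1456,  0.9893,  1.243 ],
       [ 0.    ,  0.    ,  0.    ,  1.    ]])}
wrist {'fovy': np.float64(66.175), 'cx': np.float64(322.8767), 'cy': np.float64(199.2391), 'T_tool_cam': array([[-0.0006,  0.9523,  0.3053,  0.0829],
       [ 1.    ,  0.0005,  0.0005,  0.0001],
       [ 0.0004,  0.3053, -0.9523, -0.1397],
       [ 0.    ,  0.    ,  0.    ,  1.    ]])}
```

View pics/top0.png

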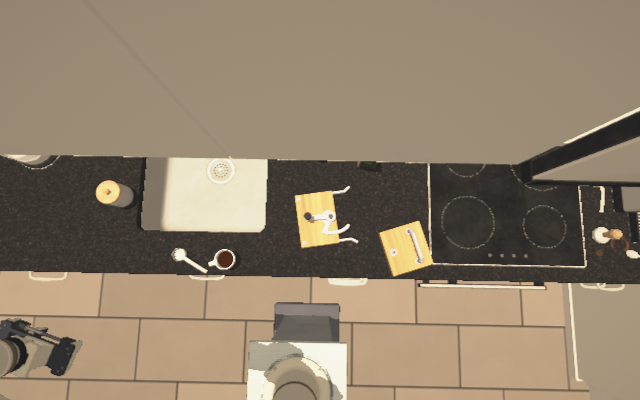

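View pics/side0.png

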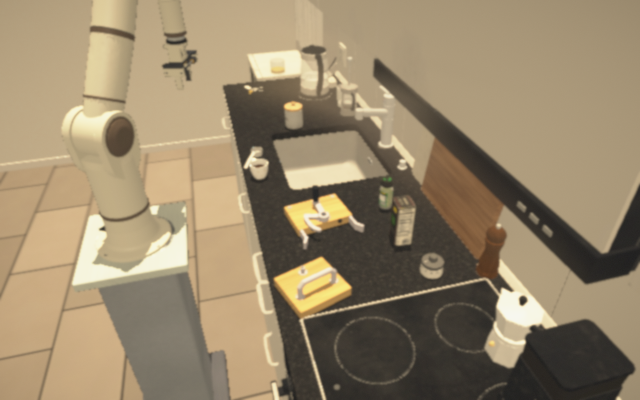

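```bash
cat > h.py <<'E'
from rig import robot
import cv2,numpy as np
from scipy.spatial.transform import Rotation as R
np.set_printoptions(precision=4,suppress=True)
def cam(n,o=None):
    m=robot.camera_model(n); f=200/np.tan(np.radians(m["fovy"]/2))
    if n=="wrist":
        o=o or robot.get_obs(); T=np.eye(4); T[:3,:3]=R.from_quat(np.roll(o["ee_rot"],-1)).as_matrix(); T[:3,3]=o["tool_pos"]
        T=T@m["T_tool_cam"]
    else: T=m["world_from_camera"]
    return f,m["cx"],m["cy"],np.array(T)
def ray(c,p):
    f,cx,cy,T=c; p=np.atleast_2d(np.float64(p))
    d=np.c_[(p[:,0]-cx)/f,-(p[:,1]-cy)/f,-np.ones(len(p))]@T[:3,:3].T
    return T[:3,3],d
def onz(c,p,z):
    o,d=ray(c,p); return o+d*((z-o[2])/d[:,2])[:,None]
def proj(c,P):
    f,cx,cy,T=c; q=(np.atleast_2d(P)-T[:3,3])@T[:3,:3]
    return np.c_[cx-f*q[:,0]/q[:,2],cy+f*q[:,1]/q[:,2]]
E
python3 - <<'E'
from h import *
for n in ["top","side"]:
    im=cv2.imread(f"pics/{n}0.png");c=cam(n)
    hsv=cv2.cvtColor(im,cv2.COLOR_BGR2HSV)
    m=cv2.inRange(hsv,(12,90,120),(30,255,255)); m=cv2.morphologyEx(m,cv2.MORPH_CLOSE,np.ones((9,9)))
    k,l,s,ce=cv2.connectedComponentsWithStats(m)
    for i in range(1,k):
        if s[i,4]<300: continue
        cn=max(cv2.findContours((l==i).astype(np.uint8),0,1)[0],key=cv2.contourArea)[:,0]
        w=onz(c,cn,0.028)[:,:2]
        r=cv2.minAreaRect(np.float32(w*1000))
        print(n,s[i],np.array(r[0]),np.array(r[1]),r[2]); print(cv2.boxPoints(r))
print(onz(cam("side"),[[402,246],[386,209],[260,178],[432,274]],0))
print(onz(cam("top"),[[308,217]],.098), onz(cam("top"),[[225,259]],.056))
def up(f,x,y,w,h,s): return cv2.resize(cv2.imread(f)[y:y+h,x:x+w],None,fx=s,fy=s,interpolation=cv2.INTER_CUBIC)
a=up("pics/top0.png",280,170,180,120,4.4);b=up("pics/side0.png",260,160,200,70,3.96)
cv2.imwrite("pics/c0.png",a)
E
```

```text
top [ 96 180  25  24 486] [629.6428 654.8005] [80.5179 80.9682] 5.677248954772949
[[585.5765 691.1035]
 [593.5862 610.5324]
 [673.7092 618.4976]
 [665.6994 699.0687]]
top [ 294  190   46   58 1938] [551.3536 -51.8605] [179.576  130.2039] 9.197891235351562
[[ 452.3138   -1.9478]
 [ 473.1262 -130.4775]
 [ 650.3933 -101.7732]
 [ 629.5809   26.7565]]
top [ 379  221   55   56 2016] [ 459.7975 -348.0732] [151.54   144.3074] 17.682785034179688
[[ 365.6909 -302.3434]
 [ 409.5239 -439.8328]
 [ 553.9041 -393.803 ]
 [ 510.0711 -256.3137]]
side [ 421  138   86  127 4793] [1019.2933  -56.8155] [700.2646 213.9761] 88.49263763427734
[[ 903.132  -404.0123]
 [1117.034  -409.6411]
 [1135.4547  290.3813]
 [ 921.5526  296.01  ]]
side [  140   144   133   256 11989] [161.077  -83.4298] [1114.3539  326.022 ] 89.57500457763672
[[  -6.0623 -639.3823]
 [ 319.9507 -641.8005]
 [ 328.2164  472.5227]
 [   2.2034  474.9409]]
side [    0   165   141   235 22296] [-202.7169  -45.9292] [ 263.1726 1148.147 ] 15.131553649902344
[[-479.5949  473.8918]
 [-179.8871 -634.4478]
 [  74.1611 -565.7502]
 [-225.5468  542.5894]]
side [ 284  193   69   43 1768] [550.6418 -65.6147] [191.2023 162.9908] 9.000505447387695
[[ 443.4684   -0.0789]
 [ 468.9672 -161.0628]
 [ 657.8152 -131.1505]
 [ 632.3165   29.8334]]
side [ 273  256   79   63 2895] [ 459.9756 -360.0203] [162.0009 163.1232] 18.14542579650879
[[ 357.6027 -307.7408]
 [ 408.4041 -462.7517]
 [ 562.3486 -412.2998]
 [ 511.5471 -257.2889]]
[[ 0.7545 -0.2522  0.    ]
 [ 0.7766 -0.0692  0.    ]
 [ 0.412   0.2301  0.    ]
 [ 0.7869 -0.3808  0.    ]]
[[ 0.5489 -0.0256  0.098 ]] [[0.4125 0.2393 0.056 ]]
```

View pics/c0.png

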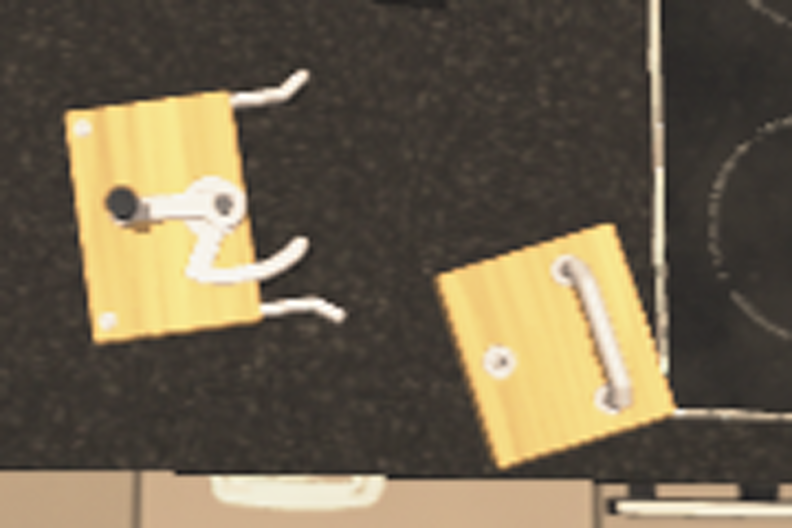

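Top crop: the board's joining face (right edge) runs from about (230,92) to (258,320), with cheeks beyond it and the lever knob at (123,203), so the cam is open. The leaf's pin is at (499,362) and its handle bar runs from (567,270) to (620,400). Sizes match what was given (178x128, 150x140). Next I move towards the leaf.

```bash
python3 -m handwheel '[{"slide":[-0.15,-0.1,0],"turn":0},{"slide":[-0.3,-0.22,0],"turn":0},{"slide":[-0.45,-0.34,0],"turn":0},{"slide":[-0.6,-0.45,0],"turn":0},{"slide":[-0.75,-0.56,0],"turn":0},{"slide":[-0.9,-0.67,0],"turn":0},{"slide":[-1,-0.75,0],"turn":0},{"slide":[-1,-0.75,0],"turn":0}]' 1 20
python3 -m handwheel '[{"slide":[-0.15,-0.1,0],"turn":0},{"slide":[-0.3,-0.22,0],"turn":0},{"slide":[-0.45,-0.34,0],"turn":0},{"slide":[-0.6,-0.45,0],"turn":0},{"slide":[-0.75,-0.56,0],"turn":0},{"slide":[-0.9,-0.67,0],"turn":0},{"slide":[-1,-0.8,0],"turn":0},{"slide":[-1,-0.8,0],"turn":0}]'
python3 -m handwheel '[{"slide":[0,-0.15,0],"turn":0},{"slide":[-0.05,-0.3,0],"turn":0},{"slide":[-0.1,-0.45,0],"turn":0},{"slide":[-0.12,-0.6,0],"turn":0},{"slide":[-0.15,-0.75,0],"turn":0},{"slide":[-0.2,-0.9,0],"turn":0},{"slide":[-0.2,-1,0],"turn":0},{"slide":[-0.2,-1,0],"turn":0}]'
```

```text
t: 0.82
tool_pos: [0.3489, 0.4079, 0.2452]
ee_rot: [0.001, 0.16, 0.987, -0.002]
contact_force: [0.1, -0.5, -0.2]
width: 0.092
t: 1.48
tool_pos: [0.4883, 0.1926, 0.2452]
ee_rot: [0.001, 0.161, 0.987, -0.002]
contact_force: [-0.2, -0.2, -1.0]
width: 0.0916
t: 2.15
tool_pos: [0.4605, -0.0065, 0.2454]
ee_rot: [-0.001, 0.159, 0.987, -0.001]
contact_force: [0.4, 0.1, -0.1]
width: 0.0919
```

```bash
python3 -m handwheel '[{"slide":[0,-0.15,0],"turn":-0.1},{"slide":[-0.05,-0.3,0],"turn":-0.25},{"slide":[-0.1,-0.45,0],"turn":-0.4},{"slide":[-0.15,-0.6,0],"turn":-0.6},{"slide":[-0.2,-0.75,0],"turn":-0.8},{"slide":[-0.25,-0.9,0],"turn":-0.9},{"slide":[-0.3,-1,0],"turn":-1},{"slide":[-0.3,-1,0],"turn":-1}]'
cat >> h.py <<'E'
def go(p,yaw,o=None):
    "slide (units of 200mm) and turn (units of .5 rad) to put TCP at p with tool y at world angle yaw (deg)"
    o=o or robot.get_obs(); M=R.from_quat(np.roll(o["ee_rot"],-1)).as_matrix()
    cur=np.degrees(np.arctan2(M[1,1],M[0,1])); dy=(yaw-cur+90)%180-90
    print("pos",o["tool_pos"],"yaw",cur,"t",o["t"],"F",o["contact_force"],"w",o["width"])
    print("slide",M.T@(np.array(p)-o["tool_pos"])/.2,"turn",-np.radians(dy)/.5)
E
python3 - <<'E'
from h import *
go([.468,-.374,.246],107.7)
E
```

```text
t: 2.82
tool_pos: [0.4575, -0.2153, 0.2457]
ee_rot: [0.0, -0.092, 0.996, -0.001]
contact_force: [0.2, -0.5, -0.0]
width: 0.0921
pos [ 0.4575 -0.2153  0.2457] yaw 100.55253187514016 t 2.8167 F [ 0.209  -0.5074 -0.0448] w 0.09207086764683291
slide [ 0.0939 -0.7896  0.0006] turn -0.24949370392029882
```

```bash
python3 -m handwheel '[{"slide":[0.02,-0.15,0],"turn":-0.1},{"slide":[0.04,-0.3,0],"turn":-0.2},{"slide":[0.05,-0.45,0],"turn":-0.25},{"slide":[0.08,-0.6,0],"turn":-0.25},{"slide":[0.09,-0.7,0],"turn":-0.25},{"slide":[0.09,-0.79,0],"turn":-0.25},{"slide":[0.09,-0.79,0],"turn":-0.25},{"slide":[0.09,-0.79,0],"turn":-0.25}]'
python3 - <<'E'
from h import *
o=robot.get_obs(); cv2.imwrite("pics/w1.png",robot.snapshot("wrist")[:,:,::-1]); c=cam("wrist",o)
go([.468,-.374,.246],107.7,o)
print(proj(c,[[.468,-.374,.072],[.439,-.283,.028]]))
E
```

```text
t: 3.48
tool_pos: [0.4696, -0.3685, 0.245]
ee_rot: [-0.0, -0.155, 0.988, 0.001]
contact_force: [-0.1, 0.5, -0.5]
width: 0.092
pos [ 0.4696 -0.3685  0.245 ] yaw 107.8646903034125 t 3.4833 F [-0.1186  0.521  -0.537 ] w 0.0919840289581067
slide [ 0.0162 -0.0235 -0.0048] turn 0.005748776081313118
[[318.3164 180.5983]
 [399.2932 171.6234]]
```

View pics/w1.png

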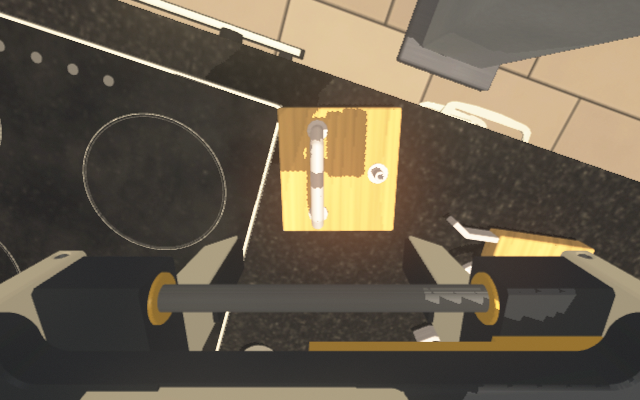

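Wrist view: the handle bar runs from (317,128) to (318,225), with its middle about (317,178) against a predicted (318,181). The leaf edge is near x=398 (predicted 399). That agrees, so I descend and grip.

```bash
python3 -m handwheel '[{"slide":[0.02,-0.02,0.12],"turn":0},{"slide":[0.02,-0.02,0.25],"turn":0},{"slide":[0.02,-0.02,0.4],"turn":0},{"slide":[0.02,-0.02,0.55],"turn":0},{"slide":[0.02,-0.02,0.68],"turn":0},{"slide":[0.02,-0.02,0.78],"turn":0},{"slide":[0.02,-0.02,0.86],"turn":0},{"slide":[0.02,-0.02,0.86],"turn":0}]'
python3 -m handwheel '[{"slide":[0,0,0],"turn":0},{"slide":[0,0,0],"turn":0},{"slide":[0,0,0],"turn":0},{"slide":[0,0,0],"turn":0},{"slide":[0,0,0],"turn":0},{"slide":[0,0,0],"turn":0},{"slide":[0,0,0],"turn":0},{"slide":[0,0,0],"turn":0}]' -1 40
python3 - <<'E'
from h import *
b=np.radians(9.2);v=np.array([-np.sin(b),np.cos(b)]);f=np.array([.5616,-.1151])
o=robot.get_obs()
for g in (.1,.006): print(f-(.095+g)*v); go([*(f-(.095+g)*v),o["tool_pos"][2]],99.2,o)
E
```

```text
t: 4.2
tool_pos: [0.465, -0.3701, 0.0702]
ee_rot: [-0.002, -0.157, 0.988, 0.003]
contact_force: [-1.0, 0.1, -0.1]
width: 0.0921
t: 4.87
tool_pos: [0.4665, -0.3747, 0.0739]
ee_rot: [0.0, -0.155, 0.988, -0.0]
contact_force: [-0.0, 0.8, 0.1]
width: 0.0431
[ 0.5928 -0.3076]
pos [ 0.4665 -0.3747  0.0739] yaw 107.88124151578685 t 4.8667 F [-0.0147  0.8478  0.0642] w 0.04313888581218668
slide [-0.7041  0.1252  0.0001] turn 0.3030324952226077
[ 0.5777 -0.2148]
pos [ 0.4665 -0.3747  0.0739] yaw 107.88124151578685 t 4.8667 F [-0.0147  0.8478  0.0642] w 0.04313888581218668
slide [-0.775   0.5898  0.    ] turn 0.3030324952226077
```

```bash
python3 -m handwheel '[{"slide":[0,0,0],"turn":0},{"slide":[0,0,0],"turn":0},{"slide":[0,0,0],"turn":0},{"slide":[0,0,0],"turn":0},{"slide":[0,0,0],"turn":0},{"slide":[0,0,0],"turn":0},{"slide":[0,0,0],"turn":0},{"slide":[0,0,0],"turn":0}]' -1 40
python3 -m handwheel '[{"slide":[-0.04,0,0],"turn":0.02},{"slide":[-0.1,0.02,0],"turn":0.05},{"slide":[-0.16,0.03,0],"turn":0.08},{"slide":[-0.22,0.04,0],"turn":0.1},{"slide":[-0.28,0.05,0],"turn":0.13},{"slide":[-0.33,0.06,0],"turn":0.15},{"slide":[-0.35,0.06,0],"turn":0.15},{"slide":[-0.35,0.06,0],"turn":0.15}]'
python3 - <<'E'
from h import *
b=np.radians(9.2);v=np.array([-np.sin(b),np.cos(b)]);f=np.array([.5616,-.1151])
o=robot.get_obs()
go([*(f-(.095+.1)*v),o["tool_pos"][2]],99.2,o)
E
```

```text
t: 5.53
tool_pos: [0.4665, -0.3751, 0.0737]
ee_rot: [0.0, -0.155, 0.988, -0.0]
contact_force: [1.9, -2.0, -2.4]
width: 0.0123
t: 6.2
tool_pos: [0.529, -0.341, 0.0737]
ee_rot: [-0.001, -0.119, 0.993, 0.0]
contact_force: [-2.2, 0.9, 3.9]
width: 0.013
pos [ 0.529  -0.341   0.0737] yaw 103.6529270583343 t 6.2 F [-2.2184  0.9253  3.8624] w 0.013005441018350121
slide [-0.3491  0.087  -0.0004] turn 0.15543647703815816
```

```bash
python3 -m handwheel '[{"slide":[-0.04,0.01,0],"turn":0.02},{"slide":[-0.1,0.02,0],"turn":0.05},{"slide":[-0.16,0.04,0],"turn":0.08},{"slide":[-0.22,0.06,0],"turn":0.1},{"slide":[-0.28,0.08,0],"turn":0.13},{"slide":[-0.33,0.09,0],"turn":0.155},{"slide":[-0.35,0.09,0],"turn":0.155},{"slide":[-0.35,0.09,0],"turn":0.155}]'
python3 - <<'E'
from h import *
o=robot.get_obs();go([.5928,-.3076,o["tool_pos"][2]],99.2,o)
for n in("wrist","top"): cv2.imwrite(f"pics/{n}2.png",robot.snapshot(n)[:,:,::-1])
c=cam("wrist",o)
b=np.radians(9.2);u=np.array([np.cos(b),np.sin(b)]);v=np.array([-np.sin(b),np.cos(b)]);f=np.array([.5616,-.1151])
P=[[*(f+x*u+y*v),.028] for x,y in((-.089,0),(.089,0),(-.075,-.1),(.075,-.1))]
print(proj(c,P)); print(proj(cam("top"),P))
im=cv2.imread("pics/top2.png")[160:290,270:430]; im=cv2.resize(im,None,fx=4.6,fy=4.6,interpolation=cv2.INTER_CUBIC); cv2.imwrite("pics/top2c.png",im)
E
```

```text
t: 6.87
tool_pos: [0.5929, -0.3073, 0.0737]
ee_rot: [-0.001, -0.08, 0.997, 0.0]
contact_force: [-3.0, -0.4, 4.5]
width: 0.0126
pos [ 0.5929 -0.3073  0.0737] yaw 99.19352694319063 t 6.8667 F [-3.035  -0.4475  4.4951] w 0.012624973462363387
slide [ 0.0005 -0.0013 -0.    ] turn -0.0002259523079842693
[[664.8655  89.2193]
 [584.1996 342.6184]
 [485.3356 114.8279]
 [452.5076 327.2234]]
[[339.4542 242.4052]
 [331.6454 189.9999]
 [368.5954 233.9534]
 [361.5044 189.9408]]
```

View pics/wrist2.png

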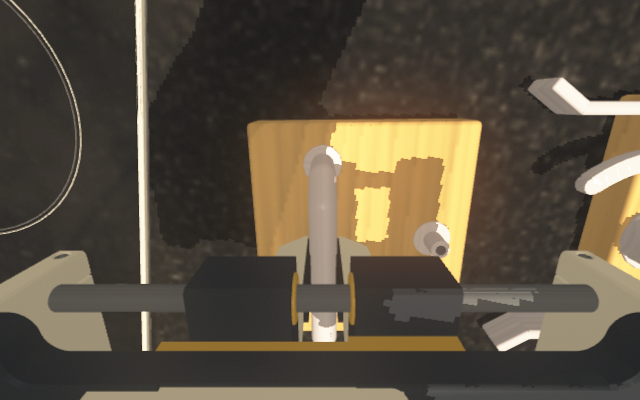

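View pics/top2c.png

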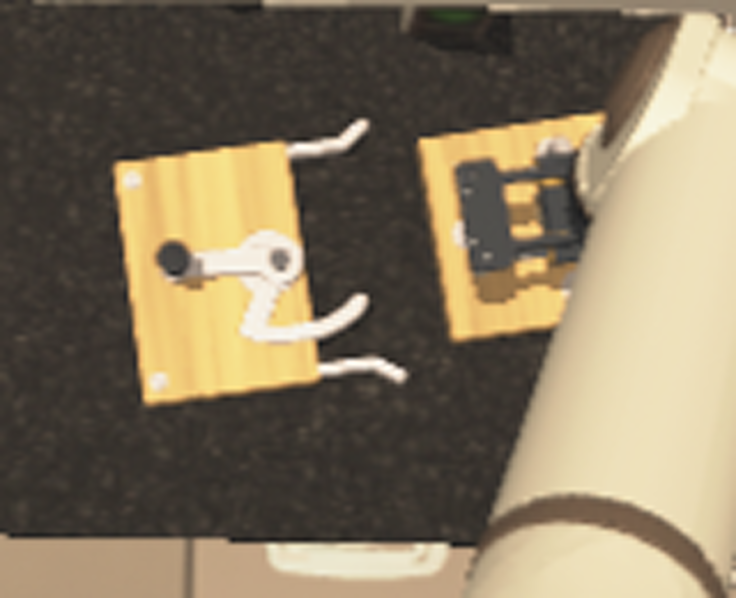

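Top crop: leaf edge (420,138)–(455,340) is parallel to the joining face (287,141)–(318,383). Both the top view and the wrist view (leaf corner at (480,121), predicted (485,115)) suggest the leaf sits about 3 mm too far to board +x. I check this against the cheek within the one wrist picture.

```bash
python3 - <<'E'
from h import *
g=cv2.imread("pics/wrist2.png").astype(int)
for x in (600,610,620,630): print(x,[tuple(g[y,x]) [0] for y in range(92,126)])
s=cv2.imread("pics/wrist2.png",0).astype(float)
d=np.abs(np.diff(s,axis=0))
for x in range(270,471,40): y=110+np.argmax(d[110:130,x]); print("leaf",x,y)
d=np.abs(np.diff(s,axis=1))
for y in range(130,230,20): x=455+np.argmax(d[y,455:490]); print("leafedge",y,x)
E
```

```text
600 [np.int64(47), np.int64(44), np.int64(44), np.int64(41), np.int64(30), np.int64(30), np.int64(31), np.int64(31), np.int64(69), np.int64(151), np.int64(218), np.int64(228), np.int64(232), np.int64(232), np.int64(235), np.int64(236), np.int64(238), np.int64(239), np.int64(238), np.int64(236), np.int64(234), np.int64(228), np.int64(202), np.int64(77), np.int64(48), np.int64(47), np.int64(47), np.int64(50), np.int64(50), np.int64(52), np.int64(53), np.int64(52), np.int64(53), np.int64(53)]
610 [np.int64(44), np.int64(45), np.int64(44), np.int64(42), np.int64(44), np.int64(41), np.int64(30), np.int64(31), np.int64(68), np.int64(152), np.int64(217), np.int64(228), np.int64(232), np.int64(233), np.int64(234), np.int64(236), np.int64(238), np.int64(239), np.int64(238), np.int64(237), np.int64(234), np.int64(230), np.int64(203), np.int64(69), np.int64(32), np.int64(36), np.int64(36), np.int64(41), np.int64(41), np.int64(43), np.int64(40), np.int64(38), np.int64(36), np.int64(38)]
620 [np.int64(28), np.int64(28), np.int64(29), np.int64(29), np.int64(31), np.int64(35), np.int64(50), np.int6
[... 342 characters left out ...]
 np.int64(67), np.int64(67), np.int64(64)]
630 [np.int64(29), np.int64(29), np.int64(44), np.int64(69), np.int64(68), np.int64(67), np.int64(66), np.int64(67), np.int64(86), np.int64(154), np.int64(218), np.int64(229), np.int64(233), np.int64(234), np.int64(235), np.int64(237), np.int64(239), np.int64(240), np.int64(238), np.int64(237), np.int64(234), np.int64(229), np.int64(201), np.int64(90), np.int64(65), np.int64(65), np.int64(65), np.int64(65), np.int64(64), np.int64(66), np.int64(66), np.int64(65), np.int64(66), np.int64(67)]
leaf 270 119
leaf 310 119
leaf 350 119
leaf 390 121
leaf 430 118
leaf 470 119
leafedge 130 480
leafedge 150 477
leafedge 170 475
leafedge 190 472
leafedge 210 469
```

```bash
python3 - <<'E'
from h import *
o=robot.get_obs(); c=cam("wrist",o)
b=np.radians(9.2);u=np.array([np.cos(b),np.sin(b)]);v=np.array([-np.sin(b),np.cos(b)]);f=np.array([.5616,-.1151])
def B(p,z): w=onz(c,p,z)[:,:2]-f; return np.c_[w@u,w@v]*1000
print("cheek in",B([[600,115],[630,115]],.024),"out",B([[600,101.3],[630,101.3]],.024))
print("leaf side",B([[270,119.8],[350,119.8],[460,119.8]],.028)); print("leaf edge",B([[480,130],[475,170],[469,210]],.028))
print("ref",proj(c,[[*(f-.077*u-.02*v),.024]]))
E
```

```text
cheek in [[-74.5811 -29.647 ]
 [-74.561  -11.7656]] out [[-82.3606 -31.7797]
 [-82.341  -14.1303]]
leaf side [[ -72.2562 -225.7544]
 [ -72.2032 -178.8899]
 [ -72.1303 -114.4389]]
leaf edge [[ -66.2635 -101.812 ]
 [ -42.1457 -101.1531]
 [ -15.9934 -101.0804]]
ref [[617.3734 110.7582]]
```

```bash
python3 -m handwheel '[{"slide":[0.005,0.03,0],"turn":0},{"slide":[0.005,0.07,0],"turn":0},{"slide":[0.005,0.12,0],"turn":0},{"slide":[0.005,0.17,0],"turn":0},{"slide":[0.005,0.22,0],"turn":0},{"slide":[0.005,0.26,0],"turn":0},{"slide":[0.005,0.29,0],"turn":0},{"slide":[0.005,0.29,0],"turn":0}]'
python3 -m handwheel '[{"slide":[0,0.02,0],"turn":0},{"slide":[0,0.04,0],"turn":0},{"slide":[0,0.06,0],"turn":0},{"slide":[0,0.08,0],"turn":0},{"slide":[0,0.1,0],"turn":0},{"slide":[0,0.12,0],"turn":0},{"slide":[0,0.13,0],"turn":0},{"slide":[0,0.13,0],"turn":0}]'
python3 - <<'E'
from h import *
b=np.radians(9.2);v=np.array([-np.sin(b),np.cos(b)]);f=np.array([.5616,-.1151])
o=robot.get_obs(); print(o["contact_force"],o["ft_torque"])
go([*(f-(.095+.004)*v),.0737],99.2,o)
cv2.imwrite("pics/wrist3.png",robot.snapshot("wrist")[:,:,::-1])
E
```

```text
t: 7.63
tool_pos: [0.5829, -0.2474, 0.0737]
ee_rot: [-0.0, -0.081, 0.997, 0.001]
contact_force: [-0.0, 1.9, 2.6]
width: 0.0129
t: 8.3
tool_pos: [0.5787, -0.2239, 0.0737]
ee_rot: [-0.0, -0.08, 0.997, 0.0]
contact_force: [0.3, -1.7, -0.3]
width: 0.0128
[ 0.2931 -1.6698 -0.2874] [-0.1964  0.0846  0.0019]
pos [ 0.5787 -0.2239  0.0737] yaw 99.19554641816988 t 8.3 F [ 0.2931 -1.6698 -0.2874] w 0.01276542328266133
slide [-0.0025  0.0556  0.    ] turn -0.0001554593328851741
```

View pics/wrist3.png

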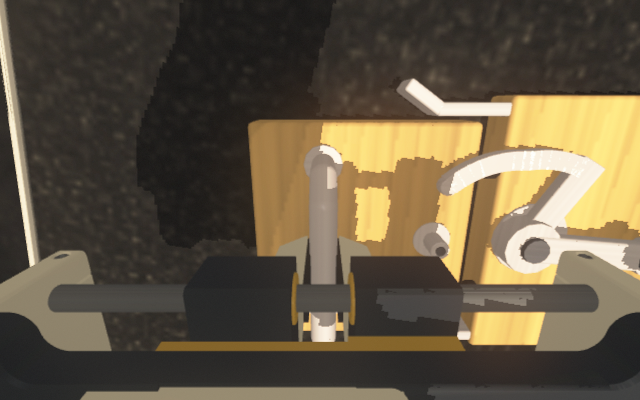

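Wrist view: the leaf corner (481,122) is inside the cheek (inner edge about row 115). The gap to the board face (about x=490) is down to roughly 10 mm, with no sideways force. Next I press gently onto the buffers.

```bash
python3 -m handwheel '[{"slide":[0,0.01,0],"turn":0},{"slide":[0,0.02,0],"turn":0},{"slide":[0,0.03,0],"turn":0},{"slide":[0,0.04,0],"turn":0},{"slide":[0,0.045,0],"turn":0},{"slide":[0,0.05,0],"turn":0},{"slide":[0,0.05,0],"turn":0},{"slide":[0,0.05,0],"turn":0}]'
python3 - <<'E'
from h import *
b=np.radians(9.2);u=np.array([np.cos(b),np.sin(b)]);v=np.array([-np.sin(b),np.cos(b)]);f=np.array([.5616,-.1151])
o=robot.get_obs(); print(o["contact_force"],o["ft_torque"]); c=cam("wrist",o)
go([*(f-(.095+.004)*v),.0737],99.2,o)
s=robot.snapshot("wrist")[:,:,::-1]; cv2.imwrite("pics/wrist4.png",s)
cv2.imwrite("pics/w4c.png",cv2.resize(s[90:290,420:600],None,fx=3,fy=3,interpolation=cv2.INTER_CUBIC))
E
```

```text
t: 9.02
tool_pos: [0.5772, -0.2158, 0.0738]
ee_rot: [0.0, -0.08, 0.997, -0.0]
contact_force: [0.7, -5.5, -0.9]
width: 0.0124
[ 0.724  -5.5239 -0.8642] [-0.9665 -0.1734  0.0391]
pos [ 0.5772 -0.2158  0.0738] yaw 99.1225401090897 t 9.0167 F [ 0.724  -5.5239 -0.8642] w 0.012366779819143048
slide [-0.0032  0.0145  0.0007] turn -0.0027038602692408932
```

View pics/w4c.png

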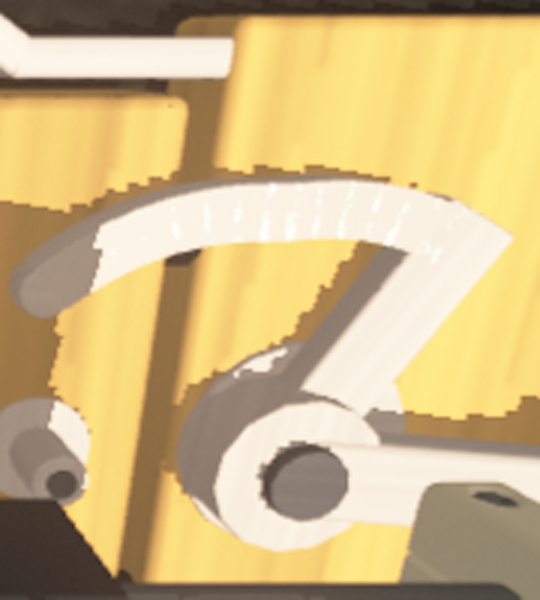

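Close wrist crop: the leaf edge (185,130) and board top edge (about 220,130) are parallel, about 7 mm apart, and the buffer (182,258) is just touched. The 5.5 N push-back agrees. I press 3 mm more, hold, release and rise.

```bash
python3 -m handwheel '[{"slide":[0,0.006,0],"turn":0},{"slide":[0,0.012,0],"turn":0},{"slide":[0,0.017,0],"turn":0},{"slide":[0,0.017,0],"turn":0},{"slide":[0,0.017,0],"turn":0},{"slide":[0,0.017,0],"turn":0},{"slide":[0,0.017,0],"turn":0},{"slide":[0,0.017,0],"turn":0}]'
python3 -m handwheel '[{"slide":[0,0,0],"turn":0},{"slide":[0,0,0],"turn":0},{"slide":[0,0,0],"turn":0},{"slide":[0,0,0],"turn":0},{"slide":[0,0,0],"turn":0},{"slide":[0,0,0],"turn":0},{"slide":[0,0,0],"turn":0},{"slide":[0,0,0],"turn":0}]' 0.6
python3 -m handwheel '[{"slide":[0,0,-0.1],"turn":0},{"slide":[0,0,-0.22],"turn":0},{"slide":[0,0,-0.34],"turn":0},{"slide":[0,0,-0.46],"turn":0},{"slide":[0,0,-0.55],"turn":0},{"slide":[0,0,-0.6],"turn":0},{"slide":[0,0,-0.6],"turn":0},{"slide":[0,0,-0.6],"turn":0}]' 1
python3 - <<'E'
from h import *
o=robot.get_obs(); print(o["q"]); c=cam("wrist",o)
go([.549,-.0256,.19],54,o)
s=robot.snapshot("wrist")[:,:,::-1]; cv2.imwrite("pics/wrist5.png",s)
print(proj(c,[[.549,-.0256,.098]]))
E
```

```text
t: 9.73
tool_pos: [0.5772, -0.215, 0.0746]
ee_rot: [0.001, -0.079, 0.997, -0.002]
contact_force: [-0.2, -9.7, 0.5]
width: 0.0125
t: 10.4
tool_pos: [0.5767, -0.2113, 0.0737]
ee_rot: [-0.0, -0.08, 0.997, 0.0]
contact_force: [0.8, -0.8, 0.1]
width: 0.0614
t: 11.07
tool_pos: [0.5765, -0.2116, 0.1934]
ee_rot: [0.0, -0.08, 0.997, 0.0]
contact_force: [-0.5, 0.0, 0.7]
width: 0.0919
[ 0.2532  0.4562  0.0722  1.708  -0.0385  0.9787  2.07  ]
pos [ 0.5765 -0.2116  0.1934] yaw 99.15033433969467 t 11.0667 F [-0.4953  0.0468  0.6542] w 0.0919139294519502
slide [-0.0119  0.9398  0.0172] turn 1.5760439852078636
[[553.9193 210.7257]]
```

View pics/wrist5.png

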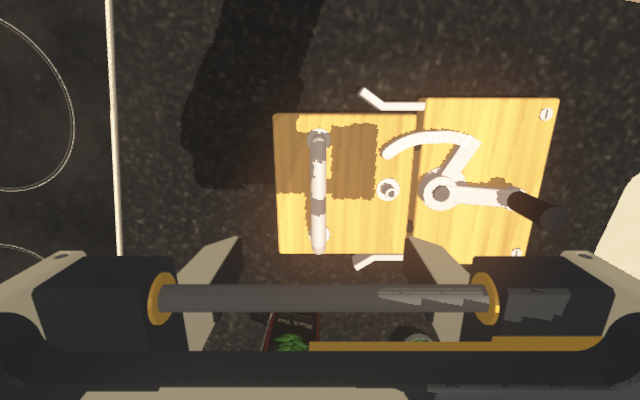

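Wrist view: the leaf sits between the cheeks with a thin parallel gap (x about 411–417), and the lever is still open. The knob's top is at about (552,217), predicted (554,211), so 2–4 mm off. Next I go above the knob.

```bash
python3 -m handwheel '[{"slide":[0,0.12,0],"turn":0.1},{"slide":[0,0.27,0],"turn":0.25},{"slide":[0,0.42,0],"turn":0.4},{"slide":[0,0.57,0],"turn":0.6},{"slide":[-0.01,0.72,0],"turn":0.75},{"slide":[-0.01,0.85,0],"turn":0.9},{"slide":[-0.02,0.94,0],"turn":1},{"slide":[-0.02,0.94,0],"turn":1}]' 1
python3 -m handwheel '[{"slide":[0,0,0],"turn":0.15},{"slide":[0,0,0],"turn":0.3},{"slide":[0,0,0],"turn":0.45},{"slide":[0,0,0],"turn":0.57},{"slide":[0,0,0],"turn":0.57},{"slide":[0,0,0],"turn":0.57},{"slide":[0,0,0],"turn":0.57},{"slide":[0,0,0],"turn":0.57}]'
python3 - <<'E'
from h import *
o=robot.get_obs(); c=cam("wrist",o); go([.551,-.0256,.074],54,o)
s=robot.snapshot("wrist")[:,:,::-1]; cv2.imwrite("pics/wrist6.png",s)
print(proj(c,[[.550,-.0256,.098],[.5587,-.0974,.045]]))
E
```

```text
t: 11.78
tool_pos: [0.5494, -0.0195, 0.1919]
ee_rot: [-0.002, 0.167, 0.986, 0.001]
contact_force: [-0.4, 1.1, -0.3]
width: 0.092
t: 12.45
tool_pos: [0.5505, -0.0257, 0.1933]
ee_rot: [-0.0, 0.307, 0.952, -0.0]
contact_force: [-1.1, -0.9, -0.7]
width: 0.0919
pos [ 0.5505 -0.0257  0.1933] yaw 54.23645232608705 t 12.45 F [-1.1335 -0.8671 -0.6548] w 0.0918700271041657
slide [-0.002   0.0023  0.5964] turn 0.008253743228436502
[[322.7069 207.6344]
 [270.9062 235.7058]]
```

View pics/wrist6.png

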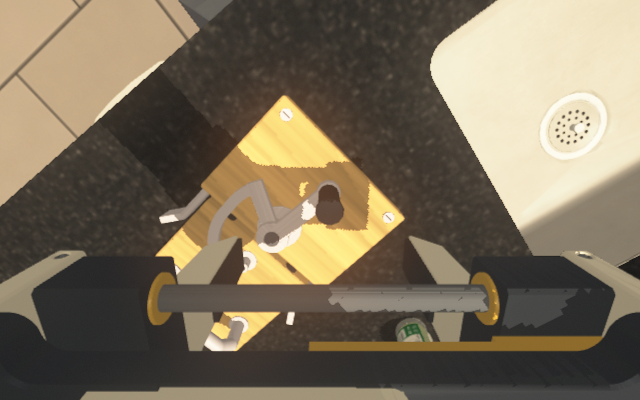

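Wrist view: the knob top is at (330,210), predicted (323,208), so it is about 5 mm further along tool +y. The hub is at (272,238), within 2 px of the prediction. The corrected knob lies 75.5 mm from the cam axis, as it should. I descend and pinch it.

```bash
python3 -m handwheel '[{"slide":[-0.01,0.03,0.08],"turn":0},{"slide":[-0.01,0.03,0.18],"turn":0},{"slide":[-0.01,0.03,0.28],"turn":0},{"slide":[-0.01,0.03,0.38],"turn":0},{"slide":[-0.01,0.03,0.48],"turn":0},{"slide":[-0.01,0.03,0.56],"turn":0},{"slide":[-0.01,0.03,0.59],"turn":0},{"slide":[-0.01,0.03,0.59],"turn":0}]'
python3 -m handwheel '[{"slide":[0,0,0],"turn":0},{"slide":[0,0,0],"turn":0},{"slide":[0,0,0],"turn":0},{"slide":[0,0,0],"turn":0},{"slide":[0,0,0],"turn":0},{"slide":[0,0,0],"turn":0},{"slide":[0,0,0],"turn":0},{"slide":[0,0,0],"turn":0}]' -1 30
python3 -m handwheel '[{"slide":[0,0,0],"turn":0},{"slide":[0,0,0],"turn":0},{"slide":[0,0,0],"turn":0},{"slide":[0,0,0],"turn":0},{"slide":[0,0,0],"turn":0},{"slide":[0,0,0],"turn":0},{"slide":[0,0,0],"turn":0},{"slide":[0,0,0],"turn":0}]'
python3 - <<'E'
from h import *
o=robot.get_obs(); ax=np.array([.5587,-.0974])
d=o["tool_pos"][:2]-ax; print("r",np.linalg.norm(d),"cam",np.arctan2(d[1],d[0])-np.radians(99.2),o["contact_force"])
for a in (.2,.5,.8,1.1,1.35,1.57,1.6):
    t=a+np.radians(99.2); print(a); go([*(ax+.075*np.array([np.cos(t),np.sin(t)])),o["tool_pos"][2]],54.2,o)
E
```

```text
t: 13.17
tool_pos: [0.5545, -0.0218, 0.0742]
ee_rot: [-0.002, 0.307, 0.952, -0.001]
contact_force: [-0.7, 0.0, -1.3]
width: 0.0913
t: 13.83
tool_pos: [0.5559, -0.0217, 0.0758]
ee_rot: [0.0, 0.308, 0.952, 0.0]
contact_force: [-0.8, 0.9, 0.5]
width: 0.0436
t: 14.5
tool_pos: [0.5559, -0.0224, 0.0757]
ee_rot: [0.0, 0.308, 0.951, -0.0]
contact_force: [0.5, -4.6, -1.1]
width: 0.0214
r 0.07501730919829601 cam -0.12313033918598415 [ 0.4874 -4.5646 -1.1406]
0.2
pos [ 0.5559 -0.0224  0.0757] yaw 54.144696174865395 t 14.5 F [ 0.4874 -4.5646 -1.1406] w 0.021384288086616743
slide [ 0.0818 -0.0887  0.    ] turn -0.0019304676750924623
0.5
pos [ 0.5559 -0.0224  0.0757] yaw 54.144696174865395 t 14.5 F [ 0.4874 -4.5646 -1.1406] w 0.021384288086616743
slide [ 0.129  -0.1903  0.    ] turn -0.0019304676750924623
0.8
pos [ 0.5559 -0.0224  0.0757] yaw 54.144696174865395 t 14.5 F [ 0.4874 -4.5646 -1.1406] w 0.021384288086616743
slide [ 0.144  -0.3014  0.0001] turn -0.0019304676750924623
1.1
pos [ 0.5559 -0.0224  0.0757] yaw 54.144696174865395 t 14.5 F [ 0.4874 -4.5646 -1.1406] w 0.021384288086616743
slide [ 0.1256 -0.412   0.0001] turn -0.0019304676750924623
1.35
pos [ 0.5559 -0.0224  0.0757] yaw 54.144696174865395 t 14.5 F [ 0.4874 -4.5646 -1.1406] w 0.021384288086616743
slide [ 0.0857 -0.4965  0.0002] turn -0.0019304676750924623
1.57
pos [ 0.5559 -0.0224  0.0757] yaw 54.144696174865395 t 14.5 F [ 0.4874 -4.5646 -1.1406] w 0.021384288086616743
slide [ 0.0342 -0.5608  0.0002] turn -0.0019304676750924623
1.6
pos [ 0.5559 -0.0224  0.0757] yaw 54.144696174865395 t 14.5 F [ 0.4874 -4.5646 -1.1406] w 0.021384288086616743
slide [ 0.0261 -0.5686  0.0002] turn -0.0019304676750924623
```

```bash
python3 -m handwheel '[{"slide":[0.03,-0.032,0],"turn":0},{"slide":[0.056,-0.06,0],"turn":0},{"slide":[0.082,-0.09,0],"turn":0},{"slide":[0.098,-0.122,0],"turn":0},{"slide":[0.114,-0.155,0],"turn":0},{"slide":[0.127,-0.19,0],"turn":0},{"slide":[0.127,-0.19,0],"turn":0},{"slide":[0.127,-0.19,0],"turn":0}]'
python3 -m handwheel '[{"slide":[0.01,-0.038,0],"turn":0},{"slide":[0.015,-0.074,0],"turn":0},{"slide":[0.017,-0.111,0],"turn":0},{"slide":[0.015,-0.149,0],"turn":0},{"slide":[0.01,-0.186,0],"turn":0},{"slide":[0,-0.222,0],"turn":0},{"slide":[0,-0.222,0],"turn":0},{"slide":[0,-0.222,0],"turn":0}]'
python3 - <<'E'
from h import *
o=robot.get_obs(); ax=np.array([.5587,-.0974])
d=o["tool_pos"][:2]-ax; print("r",np.linalg.norm(d),"cam",np.arctan2(d[1],d[0])-np.radians(99.2),o["contact_force"])
for a in (1.2,1.3,1.4,1.5,1.57,1.6,1.65):
    t=a+np.radians(99.2); print(a); go([*(ax+.075*np.array([np.cos(t),np.sin(t)])),o["tool_pos"][2]],54.2,o)
E
```

```text
t: 15.17
tool_pos: [0.5127, -0.0331, 0.0758]
ee_rot: [-0.001, 0.305, 0.952, 0.002]
contact_force: [0.2, 7.7, 1.1]
width: 0.0212
t: 15.83
tool_pos: [0.4861, -0.0689, 0.0757]
ee_rot: [-0.002, 0.305, 0.952, 0.002]
contact_force: [-3.4, 8.7, 4.0]
width: 0.021
r 0.07795419731036832 cam 1.0360825393974091 [-3.3616  8.7206  4.01  ]
1.2
pos [ 0.4861 -0.0689  0.0757] yaw 54.46429347216122 t 15.8333 F [-3.3616  8.7206  4.01  ] w 0.02095506354329858
slide [-0.0341 -0.0545 -0.0003] turn 0.009225582561482797
1.3
pos [ 0.4861 -0.0689  0.0757] yaw 54.46429347216122 t 15.8333 F [-3.3616  8.7206  4.01  ] w 0.02095506354329858
slide [-0.0507 -0.0881 -0.0005] turn 0.009225582561482797
1.4
pos [ 0.4861 -0.0689  0.0757] yaw 54.46429347216122 t 15.8333 F [-3.3616  8.7206  4.01  ] w 0.02095506354329858
slide [-0.0707 -0.1199 -0.0006] turn 0.009225582561482797
1.5
pos [ 0.4861 -0.0689  0.0757] yaw 54.46429347216122 t 15.8333 F [-3.3616  8.7206  4.01  ] w 0.02095506354329858
slide [-0.0936 -0.1495 -0.0008] turn 0.009225582561482797
1.57
pos [ 0.4861 -0.0689  0.0757] yaw 54.46429347216122 t 15.8333 F [-3.3616  8.7206  4.01  ] w 0.02095506354329858
slide [-0.1114 -0.1688 -0.0009] turn 0.009225582561482797
1.6
pos [ 0.4861 -0.0689  0.0757] yaw 54.46429347216122 t 15.8333 F [-3.3616  8.7206  4.01  ] w 0.02095506354329858
slide [-0.1195 -0.1767 -0.001 ] turn 0.009225582561482797
1.65
pos [ 0.4861 -0.0689  0.0757] yaw 54.46429347216122 t 15.8333 F [-3.3616  8.7206  4.01  ] w 0.02095506354329858
slide [-0.1334 -0.1892 -0.0011] turn 0.009225582561482797
```

```bash
python3 -m handwheel '[{"slide":[-0.012,-0.035,0],"turn":0},{"slide":[-0.028,-0.069,0],"turn":0},{"slide":[-0.047,-0.1,0],"turn":0},{"slide":[-0.069,-0.131,0],"turn":0},{"slide":[-0.09,-0.149,0],"turn":0},{"slide":[-0.104,-0.166,0],"turn":0},{"slide":[-0.104,-0.166,0],"turn":0},{"slide":[-0.104,-0.166,0],"turn":0}]'
python3 - <<'E'
from h import *
o=robot.get_obs(); ax=np.array([.5587,-.0974])
d=o["tool_pos"][:2]-ax; print("r",np.linalg.norm(d),"cam",np.arctan2(d[1],d[0])%6.2832-np.radians(99.2),o["contact_force"],o["tool_pos"],o["joint_vel"])
E
```

```text
t: 16.5
tool_pos: [0.4847, -0.1086, 0.0757]
ee_rot: [-0.001, 0.305, 0.952, 0.002]
contact_force: [0.7, 6.8, 1.0]
width: 0.0213
r 0.07487153689294702 cam 1.55975619062381 [0.7191 6.8015 1.0405] [ 0.4847 -0.1086  0.0757] [-0.0028  0.0002  0.0011  0.0001  0.0022 -0.0005 -0.0027]
```

```bash
python3 -m handwheel '[{"slide":[-0.005,-0.006,0],"turn":0},{"slide":[-0.01,-0.014,0],"turn":0},{"slide":[-0.012,-0.018,0],"turn":0},{"slide":[-0.012,-0.018,0],"turn":0},{"slide":[-0.012,-0.018,0],"turn":0},{"slide":[-0.012,-0.018,0],"turn":0},{"slide":[-0.012,-0.018,0],"turn":0},{"slide":[-0.012,-0.018,0],"turn":0}]'
python3 -m handwheel '[{"slide":[0.012,0.018,0],"turn":0},{"slide":[0.012,0.018,0],"turn":0},{"slide":[0.012,0.018,0],"turn":0},{"slide":[0.012,0.018,0],"turn":0},{"slide":[0.012,0.018,0],"turn":0},{"slide":[0.012,0.018,0],"turn":0},{"slide":[0.012,0.018,0],"turn":0},{"slide":[0.012,0.018,0],"turn":0}]' 0.5
python3 -m handwheel '[{"slide":[0,0,-0.1],"turn":0},{"slide":[0,0,-0.22],"turn":0},{"slide":[0,0,-0.34],"turn":0},{"slide":[0,0,-0.46],"turn":0},{"slide":[0,0,-0.6],"turn":0},{"slide":[0,0,-0.7],"turn":0},{"slide":[0,0,-0.7],"turn":0},{"slide":[0,0,-0.7],"turn":0}]'
python3 - <<'E'
from h import *
o=robot.get_obs(); c=cam("wrist",o); ax=np.array([.5587,-.0974])
s=robot.snapshot("wrist")[:,:,::-1]; cv2.imwrite("pics/wrist7.png",s)
cv2.imwrite("pics/top7.png",robot.snapshot("top")[:,:,::-1])
b=np.radians(9.2);u=np.array([np.cos(b),np.sin(b)])
k=ax-.075*u; print(k,proj(c,[[*k,.098],[*ax,.045]]))
E
```

```text
t: 17.17
tool_pos: [0.4846, -0.1088, 0.0756]
ee_rot: [-0.002, 0.304, 0.953, 0.004]
contact_force: [0.1, 16.9, 4.0]
width: 0.0214
t: 17.83
tool_pos: [0.4844, -0.1131, 0.0757]
ee_rot: [-0.0, 0.308, 0.951, -0.0]
contact_force: [0.8, -0.0, -0.0]
width: 0.0675
t: 18.5
tool_pos: [0.4853, -0.1131, 0.2169]
ee_rot: [0.002, 0.308, 0.951, 0.0]
contact_force: [-0.1, -0.1, 0.1]
width: 0.0688
[ 0.4847 -0.1094] [[325.5794 196.0021]
 [373.2767 227.6104]]
```

View pics/wrist7.png

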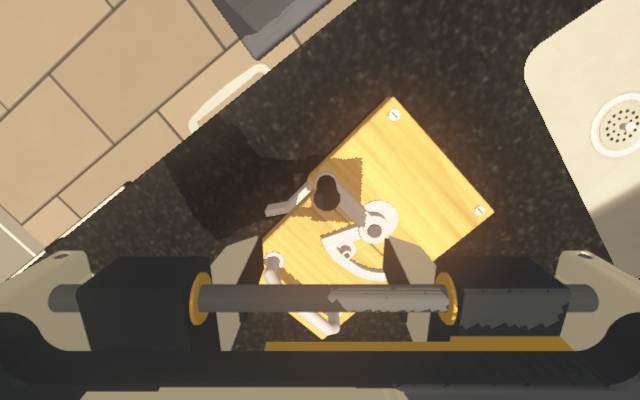

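The stop is confirmed: 17 N moved the knob only 0.2 mm. The wrist view shows the knob at (327,190), predicted (326,196), and the hook round the pin at (346,248). I clear the arm and check the seam from above.

```bash
python3 -m handwheel '[{"slide":[0.08,0.1,0],"turn":0},{"slide":[0.18,0.22,0],"turn":0},{"slide":[0.28,0.36,0],"turn":0},{"slide":[0.38,0.5,0],"turn":0},{"slide":[0.48,0.65,0],"turn":0},{"slide":[0.55,0.75,0],"turn":0},{"slide":[0.58,0.8,0],"turn":0},{"slide":[0.58,0.8,0],"turn":0}]'
python3 - <<'E'
from h import *
im=robot.snapshot("top")[:,:,::-1]; cv2.imwrite("pics/top8.png",im); sd=robot.snapshot("side")[:,:,::-1]; cv2.imwrite("pics/side8.png",sd); c=cam("top")
m=cv2.inRange(cv2.cvtColor(im,cv2.COLOR_BGR2HSV),(12,90,120),(30,255,255)); m[:, :285]=0; m=cv2.morphologyEx(m,cv2.MORPH_CLOSE,np.ones((7,7)))
k,l,s,_=cv2.connectedComponentsWithStats(m)
b=np.radians(9.2);u=np.array([np.cos(b),np.sin(b)]);v=np.array([-np.sin(b),np.cos(b)]);f=np.array([.5616,-.1151])
for i in range(1,k):
    if s[i,4]<300: continue
    cn=max(cv2.findContours((l==i).astype(np.uint8),0,1)[0],key=cv2.contourArea)[:,0]
    w=(onz(c,cn,.028)[:,:2]-f); p=np.c_[w@u,w@v]*1000
    print(s[i],"y",p[:,1].min(),p[:,1].max()); q=p[(p[:,1]<-15)&(p[:,1]>-130)]; print("leaf x",q[:,0].min(),q[:,0].max())
    for lo,hi in((-60,-20),(20,60)):
        r=p[(p[:,0]>lo)&(p[:,0]<hi)&(p[:,1]<-100)]; print("back edge",lo,r[:,1].mean() if len(r) else None)
    r=p[(p[:,1]>20)&(p[:,1]<110)]; print("board x",r[:,0].min(),r[:,0].max())
a=cv2.resize(im[170:280,280:420],None,fx=5,fy=5,interpolation=cv2.INTER_CUBIC)
e=cv2.resize(sd[170:280,260:420],None,fx=4.375,fy=4.375,interpolation=cv2.INTER_CUBIC)[:, :700]
cv2.imwrite("pics/c8.png",cv2.resize(np.vstack([a,e]),None,fx=.58,fy=.58,interpolation=cv2.INTER_AREA))
E
```

```text
t: 19.27
tool_pos: [0.4832, 0.0877, 0.2144]
ee_rot: [-0.001, 0.305, 0.952, -0.0]
contact_force: [-0.1, -1.0, -0.2]
width: 0.0685
[ 295  188   86   60 3668] y -141.31401268709845 128.94845024821575
leaf x -74.41456697513829 77.54524375827332
back edge -60 -139.92662511908773
back edge 20 -139.31522965406086
board x -89.79031054549789 89.71299840815021
```

View pics/c8.png

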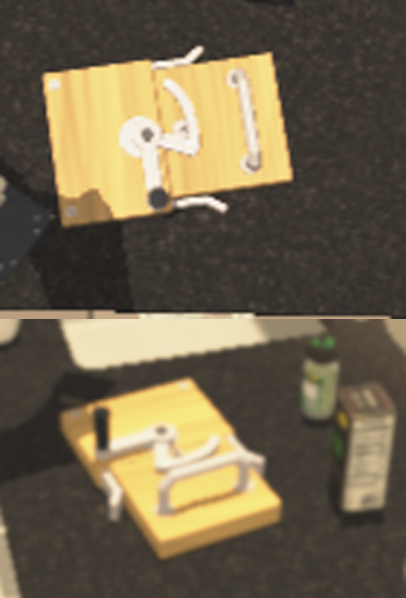

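The top and side crops show leaf and board closed up with no visible gap, the lever closed along the face, and the jar and carton upright. The overall length measures 270 mm against 268, with about 2 mm known edge inflation. The leaf is about 1.5 mm off sideways and its back edge is square to about 0.01 rad. I hand in.

```bash
python3 - <<'E'
from h import *
print(robot.job_done()); print(robot.get_obs()["t"])
E
```

```text
the job is handed in; nothing more can be done
None
the job is handed in; nothing more can be done
```

I docked the leaf against the board and closed the cam lever. I handed the job in at about 19.4 s of the 48 s allowed, but no verdict was reported.

I gripped the leaf by its handle, slid it flat between the cheeks and pressed it onto the buffers (9.7 N push-back) with the lever still open. After letting go of the leaf, I pinched the knob and swung the lever to its stop.

**Last checks**
- **Cam:** the lever read about 1.56 rad, and pushing with 17 N moved the knob only 0.2 mm, so it is at its stop.
- **Gap:** leaf and board together measured 270 mm from above against a true 268 mm. The board alone had measured about 2 mm too long the same way, so the gap is about zero.
- **Alignment:** the leaf is about 1.5 mm off sideways and square to about 0.01 rad.
- **Surroundings:** the arm is clear of everything. The jar and carton stand upright in the last picture. I did not look at the cup again, but the arm never went down near it.

**Disagreement:** just before docking, the top view put the leaf about 2.5 mm off sideways. The wrist view against the cheek put it within about 0.4–1.5 mm. I trusted the wrist view and corrected by 1 mm, and the leaf went in with no sideways force.

I viewed 12 pictures, two over the budget of 10.

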